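Press a watch back home with the bench locking pliers

ROBOT

A 6-joint arm with a two-finger parallel gripper is mounted at the origin on the work surface. World frame = base frame: x ahead of the robot, y to its left, z up, the work surface at z = 0. Lengths are in m, angles in degrees, forces in N, time in s.
With the tool pointing down it reaches from about 0.3 to 0.75 m from the base axis. Payload 8.5 kg.
Tool frame: the origin (TCP) lies between the finger pads; the fingertips stand env.finger_overhang ahead of it and the grasp point (between the pads) lies 2 mm behind it (env.finger_overhang is the distance from the TCP to the fingertips, in m); z points along the fingers, y is the line along which they close (so a half turn about z gives the same grasp; the last joint's range is limited). The gripper opens to 85 mm and grips with 20 to 120 N. Pads are 22 mm wide; open, the fingers measure 114 mm over their backs; the gripper's body (76 mm by 85 mm) begins 54 mm behind the grasp point. The pads swing forward as they close: fully open they stand 13 mm farther back than shut.
Start: joints at [64.612, 21.807, 74.336, -0, 83.858, -12.336], TCP at [0.124, 0.536, 0.248] pointing down, gripper open.
Joint ranges: [-178.18, 178.18], [-50.72, 133.34], [12.68, 142.11], [-81.47, 261.47], [9.98, 163.14], [-165.26, 165.26]. Speed limits (degrees/s): [136.94, 136.94, 180, 180, 180, 180].

INTERFACE

Orientations are given as a 3x3 rotation matrix whose columns are the frame's x, y, z axes.
In Python, from rig import env gives the robot as it stands. The module is installed in compiled form; this text tells all that it offers.
- The arm moves only by the tool jog_arm, never from a script. Its arguments are lists of equal length, an entry for each row: "hand": the finger opening in m, from 0 to 0.0854; "travel": the shift along the world's x, y, z in m, a list of three; "yaw": the turn about the world's z in rad. A call has exactly 5 rows; each row shifts and turns the commanded pose from where the row before left it; what a row does not reach is not made up. A row lasts 1/8 s, in which the tool goes at most 62.5 mm and 10.7 degrees, less where a joint would pass 70% of its speed; a pose out of reach is approached as far as the arm can. A call is refused whole if a number of a shift passes 0.0625 or a number of a turn 0.188, either way. A call with a gripper value outside its range is refused whole. The fingers move at their own pace and stop on an object; "grip_force" is the grip in N (left out, the last holds). Time passes only in rows, so rows that do not move let the fingers close, or fill a call up. It gives the time, the measured TCP pose, the force, the opening and the grip force at its end, in the units of the state.
- env.observe(): the state, without advancing time (a new reading comes with each control period).
- env.get_image(name): name is "side" or "top"; returns the picture (400x640x3 uint8, red, green, blue); there is no depth.
- env.calibration(name): a dict with "fx", "fy", "cx", "cy" (pixels), "position" and "rotation" of the camera in the world. Camera axes: x right, y down, z forward; pixel columns grow to the right and rows downward; lengths in m; the calibration is good to about 2 mm. A picture is of the moment at which its call begins. calibration takes no time and is no camera call.
- env.close_job(): hands the job in; it is judged then, once.
The state is a dict: "time_s": time; "q": joint angles; "qvel": joint speeds; "joint_efforts": joint torques, N m; "position": TCP position; "tool_rot": TCP orientation; "ft_force": force on the tool from outside, world axes, zero at the start; "wrist_torque": the same for the moment, N m; "grip_width": finger opening in m; "gripper_force": force on a finger pad.
Only numpy, scipy, OpenCV 4.12 (cv2) and the standard library are available. Lean on these libraries where they do the work, as an engineer would, in place of code of your own. Each camera call takes 0.05 s, during which the arm holds its last target. There are 200 camera calls.

TASK

One of the two locking pliers on the bench holds a watch whose case back stands proud. Squeeze that pair's handles together until they lock by themselves and the back is pressed home, let go so that they stay locked, then press down the raised release lever at the tail so that the handles spring open. Leave the empty pliers alone.

Things in the scene. Friction and masses are not known exactly. Their poses are not given: they have to be found in the camera images.
- pliers: Locking pliers flat on a fixed 270x90 mm stand, a watch on edge in the jaws. Origin: centre of stand's underside; x to jaws, z up. Black handles, 20 tall, centred 63 up, at x -108 to -10: a mirrored pair closing along y. Squeeze at x=-70: 66 over the outsides open, 50 at dead centre, 40 locked, up to 8 N each; locked it stays. Stand plate 12 high, spine between handles 59, head and jaws 84.
- release_lever: Steel paddle at these pliers' tail, 58 mm long, 20 wide. Origin: its hinge, at pliers x=-120, 66 up; it extends along its -x, away from the jaws. Level when handles are open, rises with them to 0.5 rad tip up when locked. Press at 42 to 52 from the hinge (top face about 93 above the bench when locked), 10 mm down, 3 to 5 N: lever and handles then spring open. Level is its lower stop.
- case_back (a joint): Travel in m of the watch's round steel back (32 mm across) into the case: 0 to 0.001 at the start, when it stands about 6 mm proud on the pliers' +y side; 0.006 fully in. Locking the pliers takes it to about 0.0055; it stays where it is pushed.
- spare_pliers: A second, identical pair (with its own lever) on its own stand, same origin and axes, with nothing between its jaws. Not to be touched.

How it is judged:
By the outcome, as a careful person would: the job done as asked, in the order asked, and still so for the second after the job is handed in, with the robot touching nothing.
It also fails if it takes over 35 s, if anything falls off the work surface, if the arm or the gripper's body presses on something with over 40 N, if the wrist force passes 120 N, or if a joint passes its speed limit or range.

## Working session

There is one attempt and no reset: what is moved stays moved. The work goes in short steps, Python scripts to look and compute and a tool call to move; the robot and the scene stay as the last step left them, time stands still between calls to the robot, and variables do not carry over. Pictures are saved under pics/ and viewed, at most 10 in all, crops included, and the job is handed in when it is done.

Besides the shell and the picture viewer there is one more tool, called after "Call:" as name([rows], argument=value, ...), one row to a line, values as JSON. jog_arm: Moves the arm, as the interface text tells. Its arguments: {"type":"object","properties":{"hand":{"type":"array"},"travel":{"type":"array"},"yaw":{"type":"array"},"grip_force":{"type":"number"}},"required":["hand","travel","yaw"]}

```bash
mkdir -p pics
python3 - <<'E'
from rig import env
import cv2
for n in("top","side"):
    cv2.imwrite(f"pics/{n}0.png",env.get_image(n)[:,:,::-1])
    c=env.calibration(n);print(n,{k:(v.tolist() if hasattr(v,'tolist') else v) for k,v in c.items()})
o=env.observe();print(o,env.finger_overhang)
E
```

```text
top {'fx': 430.87569972597413, 'fy': 430.87569972597413, 'cx': 315.4352821911214, 'cy': 197.95446927158548, 'position': [0.48855973636681554, -0.037617231185575445, 0.9580123007877418], 'rotation': [[-0.021655647760367214, -0.9906128480995199, 0.1349711750717038], [-0.9997654296387749, 0.021410886194032863, -0.003264912185952659], [0.0003444114903862548, -0.13501021862267973, -0.9908441462955622]]}
side {'fx': 416.74026378858355, 'fy': 416.74026378858355, 'cx': 319.7720738513807, 'cy': 200.11998876667676, 'position': [0.13327026743768888, 0.42262228836641585, 0.4408164888774135], 'rotation': [[-0.6636174025868216, -0.352511601848213, 0.6598086946580255], [-0.7478759021515315, 0.2924303022111611, -0.5959581808564439], [0.017134116987853925, -0.8889432427951158, -0.45769676984216373]]}
{'time_s': 0.1, 'q': array([ 6.46135846e+01,  2.18389555e+01,  7.43770008e+01, -2.03108143e-03,
        8.38576704e+01, -1.23375674e+01]), 'qvel': array([ 0.00232053, -0.20963746, -0.0993903 , -0.07496786,  0.04892335,
        0.10884408]), 'joint_efforts': array([ 4.16705880e-03, -4.49217868e+01, -2.31655902e+01, -2.25147660e-04,
        3.69691697e-03,  1.03735755e-05]), 'position': array([0.12410988, 0.53558609, 0.24777646]), 'tool_rot': array([[-9.74178726e-01,  2.25777636e-01, -5.19076159e-04],
       [ 2.25778105e-01,  9.74178045e-01, -1.17605204e-03],
       [ 2.40146348e-04, -1.26288091e-03, -9.99999174e-01]]), 'ft_force': array([-0.45187671, -0.78362799,  0.02643375]), 'wrist_torque': array([ 0.01668557, -0.09423483,  0.02342274]), 'gripper_force': 0.0, 'grip_width': 0.0856473567251947} 0.017
```

View pics/top0.png

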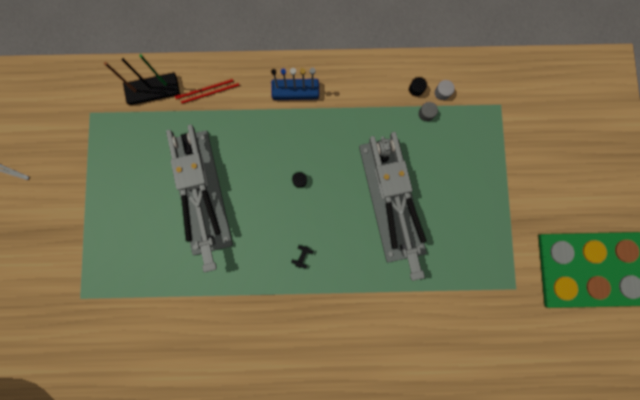

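View pics/side0.png

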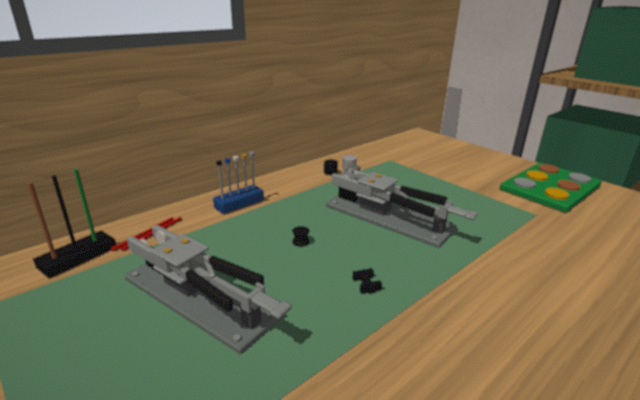

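The top view shows two pairs, with heads at about (188,170) and (393,178). The right one seems to have something in its jaws at (384,146). I'll enlarge both views to confirm this.

Run:
```python
import cv2,numpy as np
t=cv2.imread("pics/top0.png");s=cv2.imread("pics/side0.png")
r=lambda a,k:cv2.resize(a,None,fx=k,fy=k,interpolation=cv2.INTER_CUBIC)
a=r(t[120:290,350:440],3.5);b=r(t[115:285,155:245],3.5)
cv2.imwrite("pics/topc.png",np.clip(np.hstack([a,b])*1.5,0,255))
cv2.imwrite("pics/sidec.png",np.clip(r(s[145:245,320:480],5)*1.4,0,255))
```

```text
[ WARN:0@0.066] global loadsave.cpp:1063 imwrite_ Unsupported depth image for selected encoder is fallbacked to CV_8U.
```

View pics/topc.png

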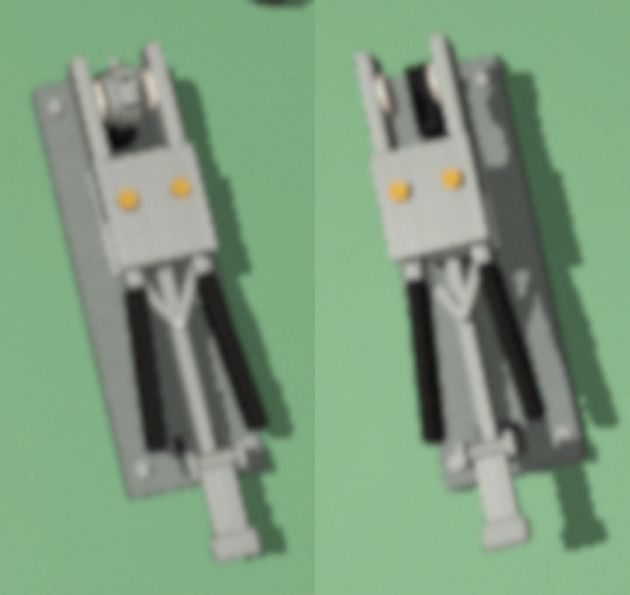

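View pics/sidec.png

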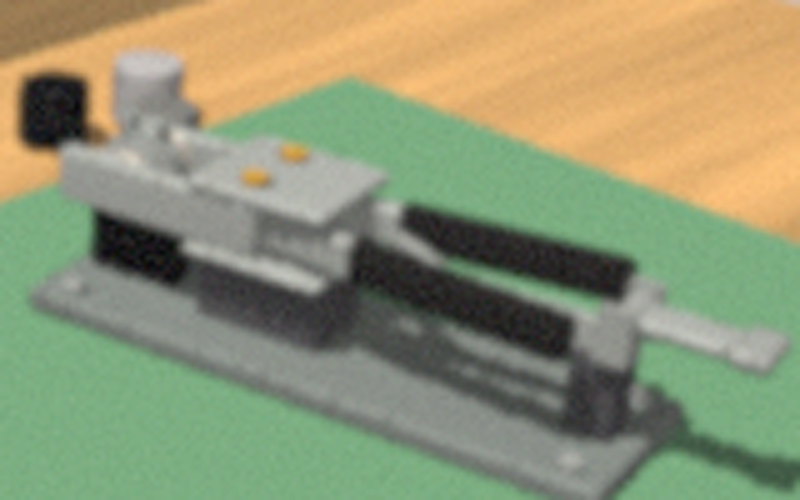

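The pair on the right in the top view (y negative) holds the watch, and the left pair's jaws are empty. Next I'll triangulate the rivets, the handle ends and the lever tip.

```bash
cat > h.py <<'E'
from rig import env
import numpy as np, cv2
C={n:env.calibration(n) for n in("top","side")}
def P(n):
    c=C[n];R=np.array(c["rotation"]).T;K=np.array([[c["fx"],0,c["cx"]],[0,c["fy"],c["cy"]],[0,0,1]])
    return K@np.c_[R,-R@np.array(c["position"])]
def tri(a,b):
    X=cv2.triangulatePoints(P("top"),P("side"),np.array(a,float),np.array(b,float));return (X[:3]/X[3]).ravel()
def onz(n,p,z):
    c=C[n];d=np.array(c["rotation"])@[(p[0]-c["cx"])/c["fx"],(p[1]-c["cy"])/c["fy"],1];o=np.array(c["position"])
    return o+d*(z-o[2])/d[2]
def proj(n,X):
    u=P(n)@np.r_[X,1];return u[:2]/u[2]
E
python3 - <<'E'
from h import *
np.set_printoptions(precision=4,suppress=True)
t=lambda u,v:(350+u/3.5,120+v/3.5); s=lambda u,v:(320+u/5,145+v/5)
for n,a,b in [("rivL",(128,199),(256,178)),("rivR",(181,187),(294,154)),("hL",(154,447),(575,322)),("hR",(257,427),(632,265)),("tip",(237,548),(765,352))]:
    print(n,tri(t(*a),s(*b)))
for n,a,z in [("rivL",(128,199),.085),("rivR",(181,187),.085),("hLrear",(154,447),.073),("hRrear",(257,427),.073),("tip",(237,548),.069),("hinge",(213,455),.069),
 ("sFL",(33,92),.012),("sRL",(128,498),.012)]: print(n,onz("top",t(*a),z))
E
```

```text
rivL [ 0.6495 -0.1881  0.0809]
rivR [ 0.6561 -0.2198  0.0806]
hL [ 0.5017 -0.2001  0.0704]
hR [ 0.5137 -0.2599  0.0701]
tip [ 0.4448 -0.2451  0.0656]
rivL [ 0.6481 -0.1879  0.085 ]
rivR [ 0.6546 -0.2194  0.085 ]
hLrear [ 0.5032 -0.1986  0.073 ]
hRrear [ 0.5135 -0.2593  0.073 ]
tip [ 0.444  -0.2448  0.069 ]
hinge [ 0.4978 -0.2337  0.069 ]
sFL [ 0.7327 -0.1424  0.012 ]
sRL [ 0.4731 -0.1921  0.012 ]
```

The triangulated heights match the text: rivets 0.081 (text 0.084), handle tops 0.070 (0.073), lever 0.066. The pliers' axis is about 11.1° from world x. The squeeze point (x=-70) is near (0.546, -0.2235), and the tool needs to turn about +0.421 rad. I'll go above it first.

Call:
jog_arm([
  [0.021,-0.038,-0.005],
  [0.021,-0.038,-0.005],
  [0.021,-0.038,-0.005],
  [0.021,-0.038,-0.005],
  [0.021,-0.038,-0.005],
], hand=[0.085,0.085,0.085,0.085,0.085], yaw=[0.021,0.021,0.021,0.021,0.021], grip_force=40)

```text
time_s: 0.72
position: [0.2296, 0.3445, 0.223]
tool_rot: [[-0.993, 0.122, -0.0], [0.122, 0.993, -0.0], [0.0, -0.0, -1.0]]
ft_force: [0.1, -0.2, 0.5]
grip_width: 0.085
gripper_force: 0.0
```

Call:
jog_arm([
  [0.021,-0.038,-0.005],
  [0.021,-0.038,-0.005],
  [0.021,-0.038,-0.005],
  [0.021,-0.038,-0.005],
  [0.021,-0.038,-0.005],
], hand=[0.085,0.085,0.085,0.085,0.085], yaw=[0.021,0.021,0.021,0.021,0.021])

```text
time_s: 1.35
position: [0.3346, 0.1545, 0.1981]
tool_rot: [[-1.0, 0.017, -0.0], [0.017, 1.0, 0.0], [0.0, 0.0, -1.0]]
ft_force: [0.6, 0.7, 0.4]
grip_width: 0.0851
gripper_force: 0.0
```

Call:
jog_arm([
  [0.021,-0.038,-0.005],
  [0.021,-0.038,-0.005],
  [0.021,-0.038,-0.005],
  [0.021,-0.038,-0.005],
  [0.021,-0.038,-0.005],
], hand=[0.085,0.085,0.085,0.085,0.085], yaw=[0.021,0.021,0.021,0.021,0.021])

```text
time_s: 1.98
position: [0.4396, -0.0356, 0.173]
tool_rot: [[-0.996, -0.087, -0.0], [-0.087, 0.996, 0.0], [0.0, 0.0, -1.0]]
ft_force: [0.7, 1.3, -0.4]
grip_width: 0.0849
gripper_force: 0.0
```

Call:
jog_arm([
  [0.021,-0.038,-0.005],
  [0.021,-0.038,-0.005],
  [0.021,-0.038,-0.005],
  [0.021,-0.038,-0.005],
  [0.021,-0.038,-0.005],
], hand=[0.085,0.085,0.085,0.085,0.085], yaw=[0.021,0.021,0.021,0.021,0.021])

```text
time_s: 2.6
position: [0.5446, -0.2255, 0.1478]
tool_rot: [[-0.981, -0.192, -0.001], [-0.192, 0.981, 0.0], [0.0, 0.001, -1.0]]
ft_force: [-0.1, 0.6, 0.0]
grip_width: 0.0848
gripper_force: 0.0
```

Run:
```python
from h import *
t=env.get_image("top")[:,:,::-1];s=env.get_image("side")[:,:,::-1]
r=lambda a,k:cv2.resize(a,None,fx=k,fy=k,interpolation=cv2.INTER_CUBIC)
a=r(t[150:290,360:450],4);b=r(s[120:260,380:480],4)
cv2.imwrite("pics/over.png",np.clip(np.hstack([a,b])*1.4,0,255).astype(np.uint8))
p=env.observe()["position"];print(p,proj("side",p+[0,0,-.017]))
```

```text
[ 0.54512148 -0.22750096  0.14693599] [427.7027812  169.47174661]
```

View pics/over.png

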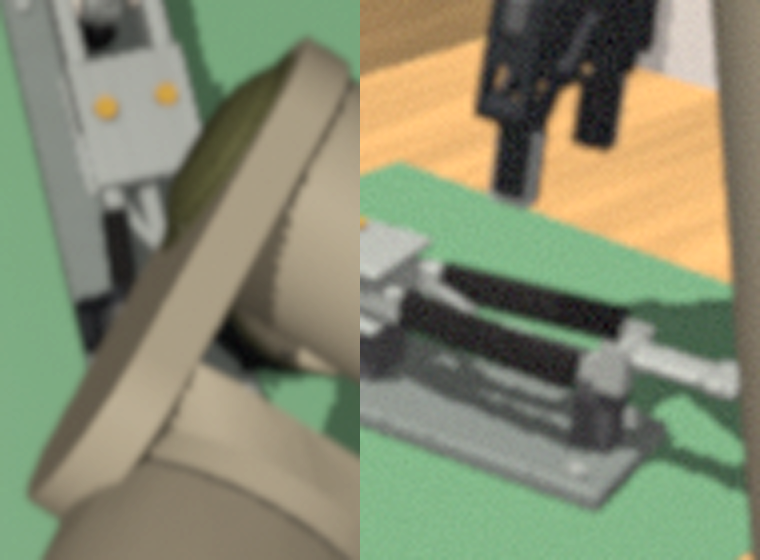

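The top view is blocked by the arm. In the side view the open fingers straddle the handles (tips at about (515,197) and (595,148) in the crop), and the projection agrees with the measured pose. I'll descend with a small y correction.

Call:
jog_arm([
  [0.001,0.004,0],
  [0,0,-0.022],
  [0,0,-0.022],
  [0,0,-0.022],
  [0,0,-0.01],
], hand=[0.085,0.085,0.085,0.085,0.085], yaw=[0,0,0,0,0])

```text
time_s: 3.32
position: [0.5446, -0.2187, 0.0717]
tool_rot: [[-0.981, -0.192, -0.001], [-0.192, 0.981, 0.001], [0.001, 0.001, -1.0]]
ft_force: [0.5, -0.2, -0.3]
grip_width: 0.0849
gripper_force: 0.0
```

Call:
jog_arm([
  [0,0,-0.01],
  [0,0,0],
  [0,0,0],
  [0,0,0],
  [0,0,0],
], hand=[0.085,0.08,0.075,0.072,0.07], yaw=[0,0,0,0,0], grip_force=25)

```text
time_s: 3.95
position: [0.5464, -0.223, 0.0643]
tool_rot: [[-0.982, -0.191, 0.004], [-0.191, 0.982, -0.006], [-0.003, -0.007, -1.0]]
ft_force: [0.2, -10.4, 2.5]
grip_width: 0.0704
gripper_force: 4.9
```

Call:
jog_arm([
  [0,0,0],
  [0,0,0],
  [0,0,0],
  [0,0,0],
  [0,0,0],
], hand=[0.068,0.066,0.064,0.062,0.06], yaw=[0,0,0,0,0])

```text
time_s: 4.58
position: [0.5467, -0.2225, 0.0645]
tool_rot: [[-0.982, -0.191, 0.005], [-0.191, 0.982, -0.005], [-0.004, -0.006, -1.0]]
ft_force: [1.1, -6.6, 4.1]
grip_width: 0.06
gripper_force: 3.1
```

The tool is pushed toward -y, so it sits about 2.5 mm too far to +y. I'll recentre it and keep closing.

Call:
jog_arm([
  [0.0005,-0.0025,0],
  [0,0,0],
  [0,0,0],
  [0,0,0],
  [0,0,0],
], hand=[0.06,0.06,0.057,0.054,0.051], yaw=[0,0,0,0,0], grip_force=30)

```text
time_s: 5.2
position: [0.5459, -0.223, 0.0627]
tool_rot: [[-0.982, -0.191, 0.001], [-0.191, 0.982, -0.001], [-0.001, -0.001, -1.0]]
ft_force: [1.0, -1.4, 2.0]
grip_width: 0.051
gripper_force: 1.2
```

Call:
jog_arm([
  [0,0,0],
  [0,0,0],
  [0,0,0],
  [0,0,0],
  [0,0,0],
], hand=[0.048,0.045,0.042,0.039,0.037], yaw=[0,0,0,0,0])

```text
time_s: 5.82
position: [0.546, -0.2251, 0.063]
tool_rot: [[-0.982, -0.19, 0.002], [-0.19, 0.982, -0.004], [-0.001, -0.005, -1.0]]
ft_force: [-2.8, -13.0, 3.2]
grip_width: 0.0386
gripper_force: 29.9
```

Call:
jog_arm([
  [0,0,0],
  [0,0,0],
  [0,0,0],
  [0,0,0],
  [0,0,0],
], hand=[0.037,0.037,0.037,0.037,0.037], yaw=[0,0,0,0,0])

```text
time_s: 6.45
position: [0.546, -0.2251, 0.063]
tool_rot: [[-0.982, -0.19, 0.002], [-0.19, 0.982, -0.004], [-0.001, -0.005, -1.0]]
ft_force: [-2.3, -13.2, 4.2]
grip_width: 0.0385
gripper_force: 29.9
```

The fingers stopped at 38.5 mm under full force, so the pliers should be locked. I'll ease the side load, open the fingers and rise, then check.

Call:
jog_arm([
  [0,-0.003,0],
  [0,0,0],
  [0,0,0],
  [0,0,0],
  [0,0,0],
], hand=[0.037,0.041,0.05,0.06,0.07], yaw=[0,0,0,0,0])

```text
time_s: 7.08
position: [0.5456, -0.2256, 0.0622]
tool_rot: [[-0.982, -0.191, -0.0], [-0.191, 0.982, 0.0], [0.0, 0.0, -1.0]]
ft_force: [0.3, -0.0, -0.3]
grip_width: 0.0703
gripper_force: 0.0
```

Call:
jog_arm([
  [0,0,0],
  [0,0,0.025],
  [0,0,0.04],
  [0,0,0.04],
  [0,0,0],
], hand=[0.08,0.08,0.08,0.08,0.08], yaw=[0,0,0,0,0])

```text
time_s: 7.7
position: [0.5467, -0.2263, 0.1704]
tool_rot: [[-0.982, -0.191, 0.005], [-0.191, 0.982, -0.004], [-0.004, -0.004, -1.0]]
ft_force: [-0.6, 0.4, -1.1]
grip_width: 0.0798
gripper_force: 0.0
```

Run:
```python
from h import *
s=env.get_image("side")[:,:,::-1]
cv2.imwrite("pics/lock.png",np.clip(cv2.resize(s[130:250,320:480],None,fx=5,fy=5,interpolation=cv2.INTER_CUBIC)*1.4,0,255).astype(np.uint8))
print(env.observe()["position"],env.observe()["ft_force"],env.observe()["q"])
u=np.array([.981,.193,0])
H=np.array([.546,-.2255,0])-.05*u
for d in(42,47,52):
    print(d,H-d*.001*u, proj("side",H-u*d*.001*np.cos(.5)+[0,0,.068+d*.001*np.sin(.5)]))
```

```text
[ 0.54595569 -0.22587896  0.16834905] [-0.6148011  -0.10444027 -0.65813209] [-3.39471132e+01  2.95749732e+01  7.50749837e+01 -4.99520223e-04
  7.52073087e+01 -1.34961963e+02]
42 [ 0.455748 -0.243256  0.      ] [467.26954599 202.07241309]
47 [ 0.450843 -0.244221  0.      ] [469.83701959 201.61523782]
52 [ 0.445938 -0.245186  0.      ] [472.42747711 201.15396993]
```

View pics/lock.png

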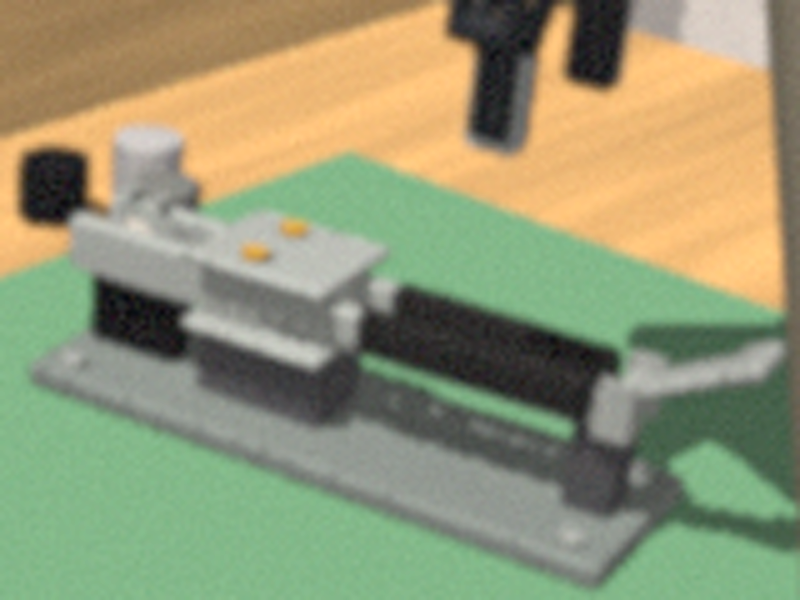

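The picture shows the handles together and the lever raised (tip at about (775,350) in the crop), so it is locked with the gripper clear. Next I'll close the fingers and go above the lever. The pad edge away from the jaws should land about 45 mm from the hinge, so the tool centre goes to about (0.4635, -0.242).

Call:
jog_arm([
  [-0.027,-0.005,0],
  [-0.027,-0.006,0],
  [-0.028,-0.005,0],
  [0,0,0],
  [0,0,0],
], hand=[0.0,0.0,0.0,0.0,0.0], yaw=[0,0,0,0,0])

```text
time_s: 8.38
position: [0.464, -0.2416, 0.1667]
tool_rot: [[-0.982, -0.191, -0.0], [-0.191, 0.982, 0.001], [0.0, 0.001, -1.0]]
ft_force: [0.1, -0.6, 0.6]
grip_width: -0.0001
gripper_force: 0.0
```

Call:
jog_arm([
  [0,0,-0.02],
  [0,0,-0.02],
  [0,0,-0.007],
  [0,0,0],
  [0,0,0],
], hand=[0.0,0.0,0.0,0.0,0.0], yaw=[0,0,0,0,0])

```text
time_s: 9.0
position: [0.4641, -0.2419, 0.1209]
tool_rot: [[-0.982, -0.191, 0.001], [-0.191, 0.982, -0.001], [-0.001, -0.001, -1.0]]
ft_force: [-0.1, 0.0, 0.2]
grip_width: 0.0001
gripper_force: 0.0
```

Run:
```python
from h import *
s=env.get_image("side")[:,:,::-1]
cv2.imwrite("pics/pre.png",np.clip(cv2.resize(s[130:250,400:520],None,fx=5,fy=5,interpolation=cv2.INTER_CUBIC)*1.4,0,255).astype(np.uint8))
o=env.observe();print(o["position"],o["ft_force"],o["grip_width"],proj("side",o["position"]-[0,0,.017]))
```

```text
[ 0.46408193 -0.24189292  0.12096284] [-0.24716163 -0.77992252  0.08672818] 0.0003370382109595378 [467.09833145 193.8859824 ]
```

View pics/pre.png

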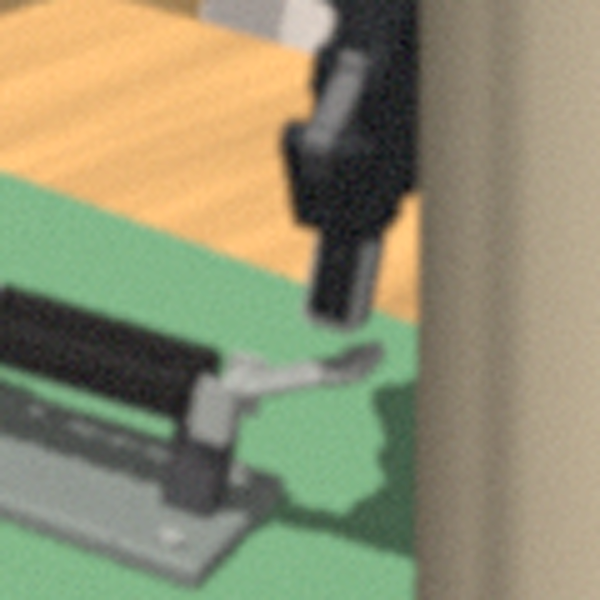

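The closed fingertips (about (340,322) in the crop) are right over the outer part of the raised lever, which ends at (380,350). Now I'll press.

Call:
jog_arm([
  [0,0,-0.004],
  [0,0,-0.003],
  [0,0,-0.003],
  [0,0,-0.003],
  [0,0,0],
], hand=[0.0,0.0,0.0,0.0,0.0], yaw=[0,0,0,0,0])

```text
time_s: 9.68
position: [0.4638, -0.2419, 0.1072]
tool_rot: [[-0.982, -0.191, 0.0], [-0.191, 0.982, -0.0], [-0.0, -0.0, -1.0]]
ft_force: [0.8, -1.1, 1.7]
grip_width: 0.0001
gripper_force: 0.7
```

Call:
jog_arm([
  [0,0,-0.003],
  [0,0,-0.003],
  [0,0,-0.002],
  [0,0,-0.002],
  [0,0,0],
], hand=[0.0,0.0,0.0,0.0,0.0], yaw=[0,0,0,0,0])

```text
time_s: 10.3
position: [0.4636, -0.2416, 0.097]
tool_rot: [[-0.982, -0.191, -0.0], [-0.191, 0.982, 0.0], [0.0, 0.0, -1.0]]
ft_force: [0.1, -0.5, -0.2]
grip_width: -0.0001
gripper_force: 0.0
```

The force dropped back to zero, so the lever has probably sprung away. I'll retreat and check.

Call:
jog_arm([
  [0,0,0.04],
  [0,0,0.05],
  [-0.02,0.05,0.02],
  [-0.02,0.055,0],
  [-0.02,0.055,0],
], hand=[0.0,0.0,0.0,0.0,0.0], yaw=[0,0,0,0,0])

```text
time_s: 10.92
position: [0.4029, -0.0803, 0.2076]
tool_rot: [[-0.982, -0.19, 0.001], [-0.19, 0.982, -0.0], [-0.001, -0.0, -1.0]]
ft_force: [1.2, 0.2, 0.1]
grip_width: -0.0002
gripper_force: 0.0
```

Run:
```python
from h import *
t=env.get_image("top")[:,:,::-1];s=env.get_image("side")[:,:,::-1]
r=lambda a,k:cv2.resize(a,None,fx=k,fy=k,interpolation=cv2.INTER_CUBIC)
a=r(t[130:280,350:440],3);b=r(s[110:260,320:490],3)
cv2.imwrite("pics/end.png",np.clip(np.hstack([a,b])*1.4,0,255).astype(np.uint8))
```

```text
(no output)
```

View pics/end.png

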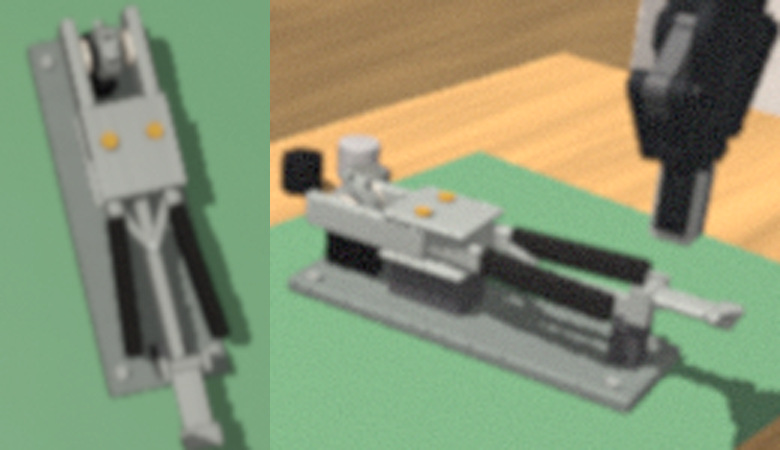

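The handles are open again (rear ends at (133,350) and (218,332) in the top crop), the lever is level, and a gap shows beside the watch at (88,55) where the back was pressed in. The arm is clear, so I'm handing in.

```bash
python3 -c "
from rig import env
print(env.close_job())"
```

```text
the job is handed in; nothing more can be done
None
```

The job is handed in: the watch's pliers locked and stayed locked when let go, the case back looks pressed home in the last top picture, and pressing the lever sprang the handles open; the spare pliers were not touched.

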